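# Seat and clamp the noodle die

### The job

Get the red bench die holder ready for the shift: slide the metal noodle die by its blue grip all the way home against the yellow end stop without ramming it. Then turn the black ball knob clockwise until the rubber foot holds the die firmly, about a third of a radian (20 degrees) past first touch and not overtightened, and let go. Leave the scale, jar and scraper where they are.

Things in the scene. Friction and masses are not known exactly. Their poses are not given: they have to be found in the camera images.
- holder: Fixed red die holder: base 300 x 170 x 15 mm (from 205 mm before to 95 mm beyond its origin along x), two columns and a bridge (40 mm along x, 170 along y, underside 110 and top 136 mm above the table) carrying the vertical clamp screw. Origin: on the screw's axis, on the table. +x: the way the die slides home; the open loading end is at -x; z up.
- bed: Fixed dark iron bed between the columns, on brass packing whose height varies by up to 2 mm. Axes as the holder's. Origin: on the screw's axis, on the bed's underside; the sliding floor is 25 mm above it, from x = -200 to +70 mm. Guide rails 8 mm high, 83 mm apart, leave the die 1.5 mm on each side. Oiled: friction about 0.2.
- stop: Fixed yellow end stop on the bed floor, 14 x 70 x 16 mm. Origin: bottom centre of the face that the die meets (50 mm beyond the screw's axis, along +x of the bed). Never push the die against it with more than 25 N.
- die: Loose aluminium die plate 160 x 80 x 12 mm (x, y, z), about 0.45 kg, with black round holes, lying between the rails, at the start pulled out 30 to 45 mm towards -x. Origin: centre of its underside, x along the bed's x. Its end face, 80 mm from the origin at +x, meets the stop when home; the origin is then at x = -30 mm in the bed's frame. No foot touches it at the start.
- ball (a point): Centre of the smooth black ball knob, 44 mm diameter, on the clamp screw's vertical axis above the bridge, 185 mm above the table; it stays at that height. A 14 mm stem joins it to the bridge, whose top is 49 mm below the ball's centre. Polished (friction about 0.35): pads bearing above its widest part slide off, pads centred across it hold. A yellow dot on top shows the turning.
- knob (a joint): Angle of the ball knob, rad, 0 to 4.6, grows clockwise from above (tightening); starts at 0 to 0.6. Turning drag 0.17 N m; the foot meets the die somewhere between 1.5 and 3.5 rad, then torque rises about 0.26 N m per rad. Well clamped: 0.2 to 0.5 rad past first touch, load 0.05 to 0.12 N m above the drag. At rest the drag holds it there and acts either way.
- spindle: Steel clamp screw, 18 mm thick. Below it a brass lock nut carries a round black rubber foot (32 mm diameter, 12 mm tall), set 0 to 6 mm lower from day to day: where it meets the die must be felt. The foot is sprung, so the clamping force builds up gradually. The knob lowers all this 4 mm per rad. Origin: on the axis, at the lower end of the thick screw, 26 to 32 mm above the foot's underside.
- scale: Red counter scale with a steel pan, 210 x 220 x 208 mm, loose bystander. Origin: centre of its underside.
- jar: Amber jar with a red cap, 60 mm diameter, 100 mm tall, loose bystander. Origin: centre of its underside.
- scraper: Steel dough scraper with a wooden handle, lying flat, 115 x 130 x 18 mm, loose bystander. Origin: centre of its underside.
- grip (a point): Centre of the die's upright blue plastic grip, 14 mm (along the die's x) by 26 mm (y), 45 mm tall from the plate's upper face. This point lies 22 mm above the plate's upper face and 68 mm from the die's origin towards -x; when home it is 98 mm before the screw's axis.
Not all that is in view belongs to the job. There is more than one size of the die; the job needs the middle-sized.

How it is judged:
By the outcome, as a careful person would: the job done as asked, in the order asked, and still so for the second after the job is handed in, with the robot touching nothing.
It also fails if it takes over 72 s, if anything falls off the work surface, if the arm or the gripper's body presses on something with over 40 N, if the wrist force passes 120 N, or if a joint passes its speed limit or range.

### The arm

A 6-joint arm with a two-finger parallel gripper is mounted at the origin on the work surface. World frame = base frame: x ahead of the robot, y to its left, z up, the work surface at z = 0. Lengths are in m, angles in rad, forces in N, time in s.
With the tool pointing down it reaches from about 0.3 to 0.85 m from the base axis. Payload 5.4 kg.
Tool frame: the origin (TCP) lies at the very end of the fingers, on their centre line; the grasp point (between the pads) lies robot.pinch_z behind it (robot.pinch_z is the distance from the TCP to the grasp point, in m); x points along the fingers, y is the direction in which the jaws open and shut, and the axes are right-handed (so a half turn about x gives the same grasp; the last joint's range is limited). The gripper opens to 85 mm and grips with 20 to 120 N. Pads are 22 mm wide; open, the fingers measure 114 mm over their backs; the gripper's body (76 mm by 85 mm) begins 54 mm behind the grasp point. The pads swing forward as they close: fully open they stand 13 mm farther back than shut.
Start: joints at [1.057, 0.158, 1.597, -0, 1.386, -0.21], TCP at [0.172, 0.549, 0.231] pointing down, gripper open.
Joint ranges: [-2.91, 2.91], [-0.94, 2.29], [0.18, 2.7], [-1.29, 4.43], [0.17, 2.64], [-3, 3]. Speed limits (rad/s): [2.57, 2.57, 3.14, 3.14, 3.14, 3.14].

### API

Orientations are given as a 3x3 rotation matrix whose columns are the frame's x, y, z axes.
In Python, from plant import sensors, camera, calibration, ticket, robot gives the robot as it stands.
- The arm moves only by the shell command python3 -m handwheel 'ROWS' [OPENING] [FORCE]. ROWS is a JSON object of lists of equal length, an entry for each row: "xyz": the shift along the tool's x, y, z in m, a list of three; "spin": the turn about the tool's x in rad. A call has 1 to 20 rows; each row shifts and turns the commanded pose from where the row before left it, along the tool's axes as they then stand; what a row does not reach is not made up. A row lasts 1/12 s, in which the tool goes at most 41.7 mm and 7.16 degrees, less where a joint would pass 70% of its speed; a pose out of reach is approached as far as the arm can. A call with a gripper value outside its range is refused whole. OPENING is the finger opening in m, from 0 to 0.0854, set as the call begins (- or left out, the last holds). The fingers move at their own pace and stop on an object; FORCE is the grip in N (left out, the last holds). Time passes only in rows, so rows that do not move let the fingers close. It gives the time, the measured TCP pose, the force and the opening at its end, in the units of the state.
- sensors.get_obs(): the state, without advancing time (a new reading comes with each control period).
- camera(name): name is "scene" or "side" or "wrist"; returns the picture (400x640x3 uint8, blue, green, red); there is no depth.
- calibration(name): a dict with "vertical_fov" (degrees; the focal length in pixels is half the picture's height over the tangent of half this angle, whatever the lens; pixels are square), "cx", "cy" (the principal point, pixels), "R" (3x3) and "t" (3): a world point X has camera coordinates R X + t. Camera axes: x right, y down, z forward; pixel columns grow to the right and rows downward; lengths in m; the calibration is good to about 2 mm. A picture is of the moment at which its call begins: read the wrist's pose just before it. calibration takes no time and is no camera call; for the wrist camera it gives the pose at the moment of the call.
- ticket.finish_job(): hands the job in, once; it reports no verdict.
The state is a dict: "time_s": time; "joint_pos": joint angles; "qvel": joint speeds; "effort": joint torques, N m; "position": TCP position; "tool_rot": TCP orientation; "contact_force": force on the tool from outside, world axes, zero at the start; "wrist_torque": the same for the moment, N m; "opening": finger opening in m.
Only numpy, scipy, OpenCV 4.12 (cv2) and the standard library are available. Lean on these libraries where they do the work, as an engineer would, in place of code of your own. Each camera call takes 0.05 s, during which the arm holds its last target.

## Working session

There is one attempt and no reset: what is moved stays moved. The work goes in short steps, Python scripts to look and compute and a shell command to move; the robot and the scene stay as the last step left them, time stands still between calls to the robot, and variables do not carry over. Pictures are saved under pics/ and viewed, and the job is handed in when it is done.

```bash
ls; mkdir -p pics; python3 - <<'E'
from plant import sensors, camera, calibration, ticket, robot
import cv2,numpy as np
o=sensors.get_obs()
for k,v in o.items(): print(k,np.round(v,4).tolist())
print(robot.pinch_z)
for n in ("scene","side","wrist"):
    c=calibration(n);print(n,{k:np.round(v,4).tolist() for k,v in c.items()})
    cv2.imwrite(f"pics/{n}0.png",camera(n))
E
```

```text
pics
time_s 0.0
joint_pos [1.0569, 0.159, 1.5983, -0.0, 1.3862, -0.2101]
qvel [0.001, 0.0019, 0.0014, -0.0001, 0.0007, -0.0013]
effort [0.0012, -39.6008, -33.1424, -0.0001, 0.0086, 0.0]
position [0.1717, 0.5481, 0.2303]
tool_rot [[-0.0009, 0.2992, 0.9542], [-0.0017, 0.9542, -0.2992], [-1.0, -0.0019, -0.0004]]
contact_force [0.6594, 0.0488, 0.1875]
wrist_torque [-0.0029, -0.0161, -0.0687]
opening 0.0851
0.0187
scene {'vertical_fov': 42.7165, 'cx': 311.9743, 'cy': 203.7998, 'R': [[-0.6669, 0.7449, 0.0191], [0.5535, 0.5125, -0.6565], [-0.4988, -0.4272, -0.7541]], 't': [0.4335, -0.2595, 2.0352]}
side {'vertical_fov': 44.6005, 'cx': 307.7195, 'cy': 204.1747, 'R': [[0.9508, -0.3094, 0.0135], [-0.1547, -0.5123, -0.8447], [0.2683, 0.8011, -0.535]], 't': [-0.5997, 0.193, 1.3216]}
wrist {'vertical_fov': 63.1897, 'cx': 322.9921, 'cy': 199.6277, 'R': [[0.2982, 0.9545, -0.0003], [0.908, -0.2836, 0.3085], [0.2944, -0.0922, -0.9512]], 't': [-0.5752, -0.0404, 0.3787]}
```

View pics/scene0.png

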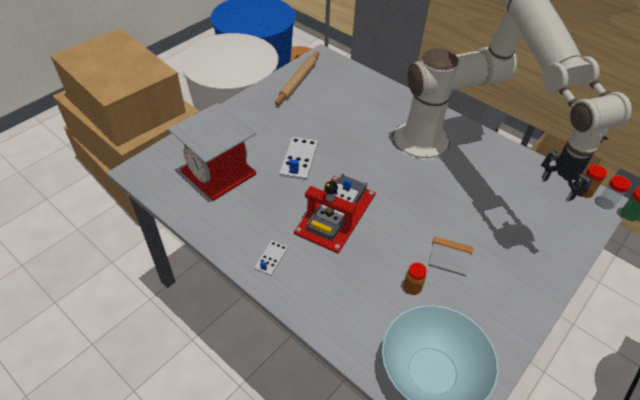

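View pics/side0.png

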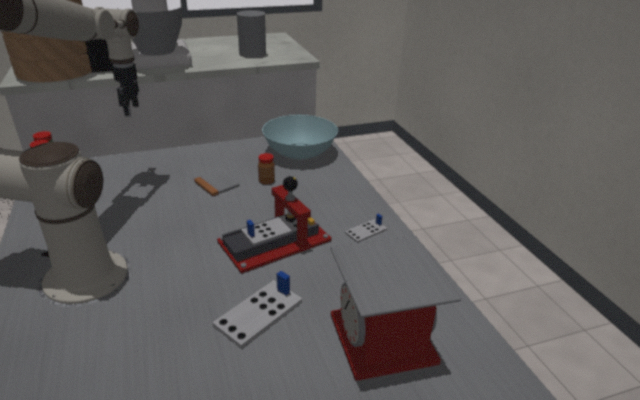

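View pics/wrist0.png

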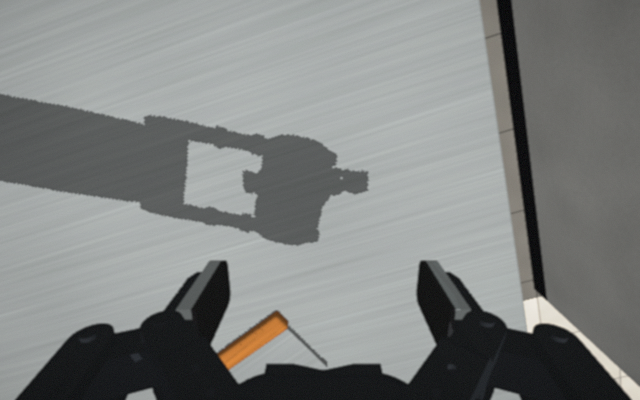

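Scene picture: there are three blue-gripped plates. The large one lies loose at (298,158), the small one loose at (271,257), and the middle one is in the holder with its grip at (348,185). The ball is at about (330,188). In the side picture the ball is at (290,184) and the holder grip at (251,228). I choose the plate in the holder, and check it in a close crop while measuring.

```bash
cat > h.py <<'E'
import cv2,numpy as np
from plant import sensors,camera,calibration,robot
def cal(n):
    c=calibration(n);f=200/np.tan(np.radians(c["vertical_fov"]/2))
    return f,np.array([c["cx"],c["cy"]]),np.array(c["R"]),np.array(c["t"])
def ray(C,p):
    f,c,R,t=C;d=np.r_[(np.array(p)-c)/f,1];d=R.T@d;return -R.T@t,d/np.linalg.norm(d)
def plane(C,p,z):
    o,d=ray(C,p);return o+d*(z-o[2])/d[2]
def tri(L):
    A=np.zeros((3,3));b=np.zeros(3)
    for o,d in L:
        P=np.eye(3)-np.outer(d,d);A+=P;b+=P@o
    X=np.linalg.solve(A,b);return X,[np.linalg.norm((np.eye(3)-np.outer(d,d))@(X-o)) for o,d in L]
def proj(C,X):
    f,c,R,t=C;v=R@np.array(X)+t;return c+f*v[:2]/v[2]
E
python3 - <<'E'
from h import *
a=cv2.imread("pics/scene0.png")[165:255,285:385];b=cv2.imread("pics/side0.png")[165:275,210:340]
cv2.imwrite("pics/sc_c.png",cv2.resize(a,None,fx=6,fy=6,interpolation=cv2.INTER_CUBIC))
cv2.imwrite("pics/si_c.png",cv2.resize(b,None,fx=5,fy=5,interpolation=cv2.INTER_CUBIC))
S=cal("scene");D=cal("side")
for n in("scene","side"):
    im=cv2.imread(f"pics/{n}0.png");hsv=cv2.cvtColor(im,cv2.COLOR_BGR2HSV)
    for nm,m in(("blue",cv2.inRange(hsv,(105,120,40),(130,255,255))),("yel",cv2.inRange(hsv,(22,120,100),(35,255,255)))):
        k,_,st,ce=cv2.connectedComponentsWithStats(m)
        print(n,nm,[(s[:5].tolist(),np.round(c,1).tolist()) for s,c in zip(st[1:],ce[1:]) if s[4]>3])
E
```

```text
scene blue [([210, 0, 86, 69, 3173], [257.7, 21.9]), ([288, 158, 11, 15, 112], [293.3, 165.3]), ([343, 178, 8, 13, 78], [346.6, 183.8]), ([261, 261, 6, 9, 38], [263.1, 264.7])]
scene yel [([327, 184, 3, 2, 5], [327.8, 184.4]), ([312, 220, 19, 13, 112], [321.0, 226.2])]
side blue [([377, 214, 5, 10, 38], [378.6, 218.6]), ([247, 220, 7, 16, 77], [250.2, 227.2]), ([277, 271, 12, 23, 217], [282.9, 282.2])]
side yel []
```

View pics/sc_c.png

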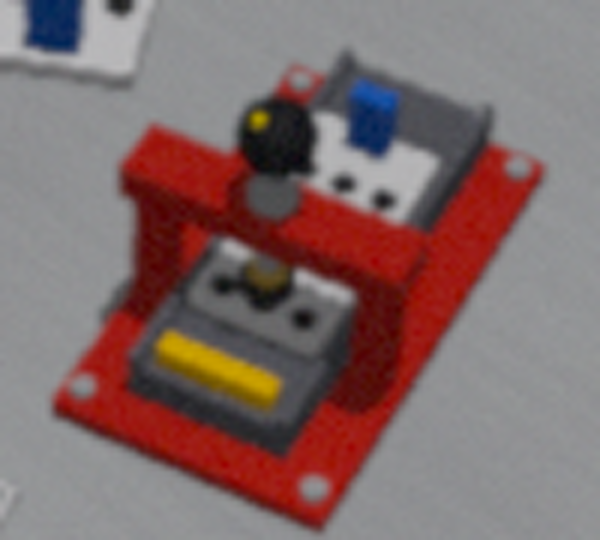

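View pics/si_c.png

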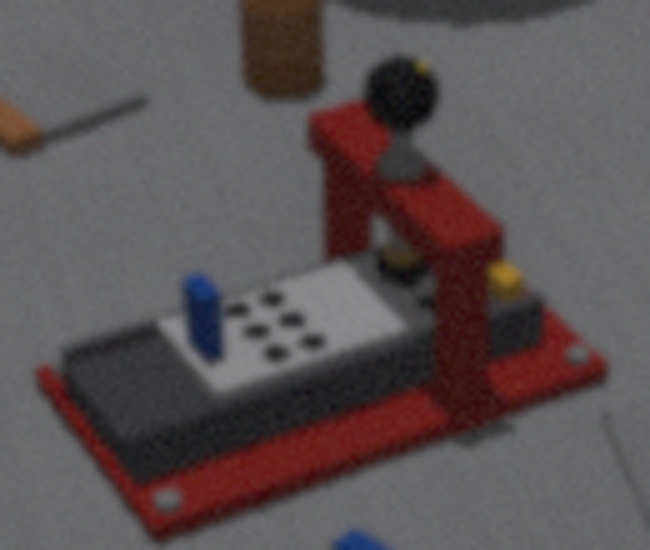

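```bash
python3 - <<'E'
from h import *
S=cal("scene");D=cal("side")
s=lambda u,v:(285+(u+.5)/6-.5,165+(v+.5)/6-.5)
d=lambda u,v:(210+(u+.5)/5-.5,165+(v+.5)/5-.5)
P=[plane(S,s(*q),.016) for q in((300,80),(518,166),(83,385),(314,488))]
Q=[plane(D,d(*q),.016) for q in((166,499),(577,354))]
print("dots",np.round(P,4).tolist(),np.round(Q,4).tolist())
for a,b in((P[0],P[2]),(P[1],P[3]),Q): v=b-a;print(np.linalg.norm(v),np.arctan2(v[1],v[0]))
v=P[1]-P[0];print("short",np.arctan2(v[1],v[0]),np.linalg.norm(v),"centre",np.mean(P,0))
B=tri([ray(S,s(277,135)),ray(D,d(402,93))]);print("ball",B, plane(S,s(277,135),.185),plane(D,d(402,93),.185))
G=tri([ray(S,(346.6,183.8)),ray(D,(250.2,227.2))]);print("grip",G)
w=G[0]-B[0];print(np.linalg.norm(w[:2]),np.arctan2(-w[1],-w[0]))
# stop ends, yellow top
print("stop",plane(S,(321,226.2),.055))
E
```

```text
dots [[0.4125, -0.1026, 0.016], [0.3785, 0.0378, 0.016], [0.6743, -0.0394, 0.016], [0.6415, 0.1006, 0.016]] [[0.4104, -0.0977, 0.016], [0.6733, -0.036, 0.016]]
0.26927788673488906 0.23712156940535314
0.2703843676694071 0.234533426694292
0.27011335794633334 0.23052295331152106
short 1.8083629444645737 0.14446440867852595 centre [ 0.52671678 -0.00088209  0.016     ]
ball (array([0.58023835, 0.01295281, 0.18460327]), [np.float64(0.0010895607763394598), np.float64(0.0010895607763394862)]) [0.58171137 0.01290961 0.185     ] [0.57933728 0.01342018 0.185     ]
grip (array([ 0.452756  , -0.0176511 ,  0.07825037]), [np.float64(0.0010489117354815464), np.float64(0.0010489117354816045)])
0.13110434821686523 0.23560538745610426
stop [0.63928772 0.02833638 0.055     ]
```

Close crops: the die in the holder is a white plate with black holes lying between the rails, its grip at (346.6,183.8) in scene. It is midway in size between the two loose plates, so the choice is confirmed. Measured:
- Holder yaw is about 0.2355.
- The screw axis is at about (0.580, 0.013).
- The grip is 131 mm before the axis, so it has about 33 mm to slide.

Next I move over the grip.

```bash
python3 -m handwheel '{"xyz":[[0,-0.0228,0.0218],[0,-0.0228,0.0218],[0,-0.0228,0.0218],[0,-0.0228,0.0218],[0,-0.0228,0.0218],[0,-0.0228,0.0218],[0,-0.0228,0.0218],[0,-0.0228,0.0218],[0,-0.0228,0.0218],[0,-0.0228,0.0218],[0,-0.0228,0.0218],[0,-0.0228,0.0218],[0,-0.0228,0.0218],[0,-0.0228,0.0218],[0,-0.0228,0.0218],[0,-0.0228,0.0218],[0,-0.0228,0.0218],[0,-0.0228,0.0218],[0,-0.0228,0.0218],[0,-0.0228,0.0218]],"spin":[0,0,0,0,0,0,0,0,0,0,0,0,0,0,0,0,0,0,0,0]}' 0.06 20
python3 -m handwheel '{"xyz":[[0,0,0],[0,0,0],[0,0,0],[0,0,0],[0,0,0],[0,0,0],[0,0,0]],"spin":[-0.108,-0.108,-0.108,-0.108,-0.107,0,0]}'
cat > st.py <<'E'
from h import *
import sys
o=sensors.get_obs();R=np.array(o["tool_rot"]);p=np.array(o["position"])
print("t",round(o["time_s"],2),"p",np.round(p,4),"yang",round(np.arctan2(R[1,1],R[0,1]),4),"q6",round(o["joint_pos"][5],3),"F",np.round(o["contact_force"],2),"T",np.round(o["wrist_torque"],3),"op",round(o["opening"],4))
if len(sys.argv)>3:
    X=np.array([float(a) for a in sys.argv[1:4]]);print("tool shift",np.round(R.T@(X-p),4))
E
python3 st.py 0.4528 -0.0177 0.23
```

```text
time_s: 1.82
position: [0.4519, -0.0185, 0.2311]
tool_rot: [[-0.0, 0.3, 0.954], [0.0, 0.954, -0.3], [-1.0, 0.0, -0.0]]
contact_force: [0.7, 1.1, -0.6]
opening: 0.06
time_s: 2.4
position: [0.4515, -0.0169, 0.2311]
tool_rot: [[-0.0, -0.23, 0.973], [0.0, 0.973, 0.23], [-1.0, 0.0, -0.0]]
contact_force: [0.0, 0.4, 0.3]
opening: 0.0602
t 2.4 p [ 0.4515 -0.0169  0.2311] yang 1.803 q6 -2.109 F [0.02 0.38 0.33] T [-0.02   0.007  0.033] op 0.0602
tool shift [ 0.0011 -0.0011  0.0011]
```

```bash
python3 - <<'E'
from h import *
print(np.round(sensors.get_obs()["joint_pos"],3))
C=cal("wrist");im=camera("wrist")
G=np.array([.4528,-.0177,.078]);B=np.array([.580,.0128,.185])
for X in(G,B): print(np.round(proj(C,X),1))
hsv=cv2.cvtColor(im,cv2.COLOR_BGR2HSV);m=cv2.inRange(hsv,(105,120,40),(130,255,255))
k,_,st,ce=cv2.connectedComponentsWithStats(m)
print([(s.tolist(),np.round(c,1).tolist(),plane(C,c,.1).round(4).tolist()) for s,c in zip(st[1:],ce[1:]) if s[4]>30])
cv2.imwrite("pics/w1.png",im)
E
```

```text
[-0.306 -0.172  1.926 -0.     1.388 -2.109]
[320.9 183.2]
[320.9 388.8]
[([72, 147, 67, 33, 1078], [104.4, 162.9], [0.4721, -0.2024, 0.1]), ([309, 173, 28, 25, 663], [322.4, 185.3], [0.4485, -0.0172, 0.1])]
```

View pics/w1.png

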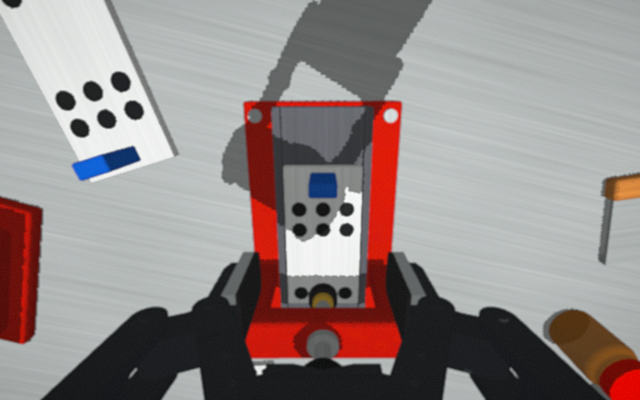

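The wrist picture shows the middle die with its grip centred at (322,185), aligned with the jaws. The large die's grip is at (104,163), well away. Descending.

```bash
python3 -m handwheel '{"xyz":[[0.02,-0.0011,0.001],[0.03,0,0],[0.03,0,0],[0.03,0,0],[0.03,0,0],[0.015,0,0],[0.01,0,0],[0,0,0],[0,0,0]],"spin":[0,0,0,0,0,0,0,0,0]}' 0.06 20
python3 st.py
```

```text
time_s: 3.2
position: [0.4532, -0.0178, 0.0667]
tool_rot: [[0.0, -0.232, 0.973], [-0.0, 0.973, 0.232], [-1.0, -0.0, 0.0]]
contact_force: [-0.2, -0.1, 0.9]
opening: 0.0601
t 3.2 p [ 0.4532 -0.0178  0.0667] yang 1.8051 q6 -2.112 F [-0.16 -0.08  0.94] T [ 0.024 -0.018 -0.023] op 0.0601
```

```bash
python3 -m handwheel '{"xyz":[[0,0,0],[0,0,0],[0,0,0],[0,0,0],[0,0,0],[0,0,0],[0,0,0],[0,0,0]],"spin":[0,0,0,0,0,0,0,0]}' 0.01 20
python3 st.py; python3 - <<'E'
from h import *
cv2.imwrite("pics/w2.png",camera("wrist"))
E
```

```text
time_s: 3.87
position: [0.454, -0.018, 0.0677]
tool_rot: [[0.002, -0.233, 0.972], [-0.001, 0.972, 0.233], [-1.0, -0.001, 0.002]]
contact_force: [-0.1, 0.6, 7.7]
opening: 0.0255
t 3.87 p [ 0.454  -0.018   0.0677] yang 1.8059 q6 -2.113 F [-0.12  0.62  7.71] T [0.124 0.128 0.035] op 0.0255
```

View pics/w2.png

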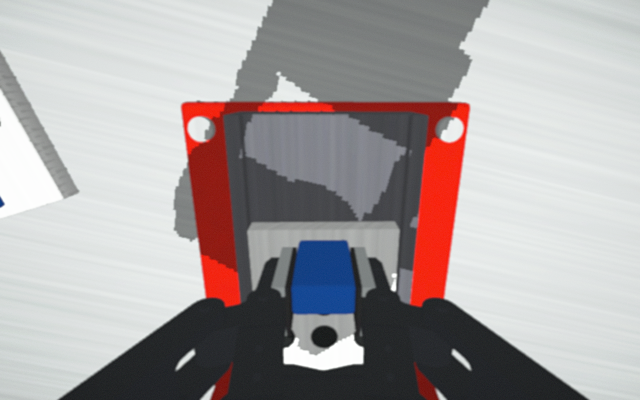

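Gripped (opening 25.5 mm), with the blue grip between the pads at (323,275). I ease up 1 mm, then slide.

```bash
python3 -m handwheel '{"xyz":[[-0.001,0,0],[0,0,0.002],[0,0,0.003],[0,0,0.003],[0,0,0.003],[0,0,0.003],[0,0,0.003],[0,0,0.003],[0,0,0.002],[0,0,0.001],[0,0,0],[0,0,0]],"spin":[0,0,0,0,0,0,0,0,0,0,0,0]}'
python3 st.py
```

```text
time_s: 4.92
position: [0.4756, -0.0125, 0.0677]
tool_rot: [[0.0, -0.233, 0.972], [-0.0, 0.972, 0.233], [-1.0, -0.0, 0.0]]
contact_force: [-2.4, -0.2, 5.9]
opening: 0.0257
t 4.92 p [ 0.4756 -0.0125  0.0677] yang 1.8062 q6 -2.087 F [-2.38 -0.18  5.93] T [-0.03   0.18   0.024] op 0.0257
```

```bash
python3 -m handwheel '{"xyz":[[0,0,0.001],[0,0,0.001],[0,0,0.001],[0,0,0.001],[0,0,0.001],[0,0,0.001]],"spin":[0,0,0,0,0,0]}' >/dev/null;python3 st.py
python3 -m handwheel '{"xyz":[[0,0,0.0005],[0,0,0.0005]],"spin":[0,0]}' >/dev/null;python3 st.py
python3 -m handwheel '{"xyz":[[0,0,0.0005],[0,0,0.0005]],"spin":[0,0]}' >/dev/null;python3 st.py
```

```text
t 5.42 p [ 0.481  -0.0112  0.0677] yang 1.8062 q6 -2.08 F [-3.74 -1.12  6.78] T [-0.128  0.509 -0.004] op 0.0259
t 5.58 p [ 0.482  -0.0109  0.0677] yang 1.8062 q6 -2.079 F [-3.87 -1.46  6.01] T [-0.089  0.443  0.023] op 0.0261
t 5.75 p [ 0.483  -0.0107  0.0677] yang 1.8062 q6 -2.078 F [-4.1  -1.09  6.55] T [-0.105  0.516 -0.004] op 0.0256
```

```bash
for i in 1 2 3 4; do :; done
python3 -m handwheel '{"xyz":[[0,0,0.0005]],"spin":[0]}' >/dev/null;python3 st.py
python3 -m handwheel '{"xyz":[[0,0,0.0005]],"spin":[0]}' >/dev/null;python3 st.py
python3 -m handwheel '{"xyz":[[0,0,0.0005]],"spin":[0]}' >/dev/null;python3 st.py
```

```text
t 5.83 p [ 0.4835 -0.0106  0.0677] yang 1.8062 q6 -2.078 F [-4.59 -1.52  6.04] T [-0.102  0.441  0.011] op 0.0255
t 5.92 p [ 0.4839 -0.0105  0.0677] yang 1.8062 q6 -2.077 F [-4.48 -1.45  7.3 ] T [-0.095  0.492 -0.025] op 0.0258
t 6.0 p [ 0.4844 -0.0104  0.0677] yang 1.8062 q6 -2.077 F [-4.57 -0.82  7.18] T [-0.045  0.469  0.038] op 0.0259
```

```bash

python3 -m handwheel '{"xyz":[[0,0,0.0005]],"spin":[0]}' >/dev/null;python3 st.py
```

```text
t 6.08 p [ 0.4849 -0.0102  0.0677] yang 1.8062 q6 -2.076 F [-5.71 -2.09  8.05] T [-0.159  0.759 -0.001] op 0.0255
```

```bash

python3 -m handwheel '{"xyz":[[0,0,0.0005]],"spin":[0]}' >/dev/null;python3 st.py
```

```text
t 6.17 p [ 0.4849 -0.0102  0.0677] yang 1.8064 q6 -2.076 F [-6.98 -1.46 10.65] T [-0.302  1.051 -0.038] op 0.0256
```

```bash

python3 -m handwheel '{"xyz":[[0,0,0]],"spin":[0]}' >/dev/null;python3 st.py
python3 - <<'E'
from h import *
a=camera("scene");b=camera("side")
cv2.imwrite("pics/sc2.png",cv2.resize(a[170:250,290:380],None,fx=7,fy=7,interpolation=cv2.INTER_CUBIC))
cv2.imwrite("pics/si2.png",cv2.resize(b[165:275,210:340],None,fx=5,fy=5,interpolation=cv2.INTER_CUBIC))
E
```

```text
t 6.25 p [ 0.4849 -0.0103  0.0677] yang 1.8063 q6 -2.076 F [-6.11 -0.84  9.44] T [-0.232  0.789 -0.013] op 0.0256
```

View pics/sc2.png

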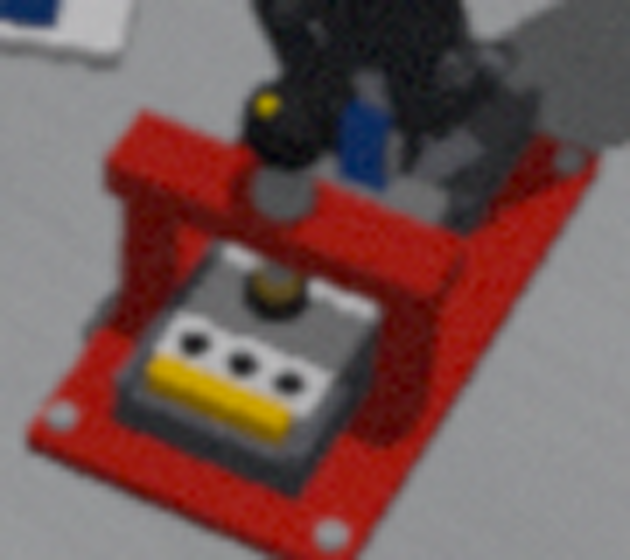

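The scene crop shows the die's end face against the yellow stop. The TCP has stalled while the command advanced. I give one small extra press to confirm it is seated, far below 25 N.

```bash

python3 -m handwheel '{"xyz":[[0,0,0.0005],[0,0,0]],"spin":[0,0]}' >/dev/null;python3 st.py
```

```text
t 6.52 p [ 0.4849 -0.0102  0.0677] yang 1.8066 q6 -2.075 F [-8.24 -2.71 10.66] T [-0.267  1.099  0.012] op 0.0255
```

```bash

python3 -m handwheel '{"xyz":[[0,0,0.0005],[0,0,0]],"spin":[0,0]}' >/dev/null;python3 st.py
```

```text
t 6.68 p [ 0.4849 -0.0102  0.0677] yang 1.8068 q6 -2.075 F [-10.46  -3.52  11.81] T [-0.356  1.393  0.049] op 0.0259
```

```bash

python3 -m handwheel '{"xyz":[[0,0,-0.0005],[0,0,-0.0005],[0,0,0]],"spin":[0,0,0]}' >/dev/null;python3 st.py
python3 -m handwheel '{"xyz":[[0,0,0],[0,0,0],[0,0,0],[0,0,0],[0,0,0],[0,0,0]],"spin":[0,0,0,0,0,0]}' 0.06 >/dev/null;python3 st.py
python3 -m handwheel '{"xyz":[[-0.015,0,0],[-0.03,0,0],[-0.03,0,0],[-0.03,0,0],[-0.03,0,0],[-0.03,0,0],[-0.01,0,0],[0,0,0]],"spin":[0,0,0,0,0,0,0,0]}' 0.08 >/dev/null;python3 st.py 0.580 0.0128 0.23
python3 - <<'E'
from h import *
C=cal("wrist");im=camera("wrist");cv2.imwrite("pics/w3.png",im)
S=cal("scene");im=camera("scene")
hsv=cv2.cvtColor(im,cv2.COLOR_BGR2HSV);m=cv2.inRange(hsv,(105,120,40),(130,255,255))
k,_,st,ce=cv2.connectedComponentsWithStats(m)
for s,c in zip(st[1:],ce[1:]):
    if s[4]>30:print(s,c.round(1),plane(S,c,.078).round(4))
E
```

```text
t 6.93 p [ 0.4849 -0.0102  0.0677] yang 1.8064 q6 -2.076 F [-5.08 -1.    7.65] T [-0.139  0.79   0.067] op 0.0252
t 7.43 p [ 0.4854 -0.0099  0.0672] yang 1.806 q6 -2.076 F [ 0.53  0.36 -0.44] T [-0.043 -0.01  -0.012] op 0.0601
t 8.1 p [ 0.4873 -0.0104  0.2456] yang 1.806 q6 -2.076 F [ 0.11 -0.39 -0.23] T [-0.005 -0.012 -0.023] op 0.08
tool shift [0.0161 0.001  0.0954]
[ 210    0   86   69 3174] [257.7  21.9] [-0.0801 -1.0041  0.078 ]
[288 158  11  15 114] [293.4 165.4] [ 0.5131 -0.2132  0.078 ]
[338 185   9  12  81] [342.1 190.2] [ 0.4873 -0.0104  0.078 ]
[261 261   6   9  39] [263.1 264.8] [0.8827 0.0096 0.078 ]
```

View pics/w3.png

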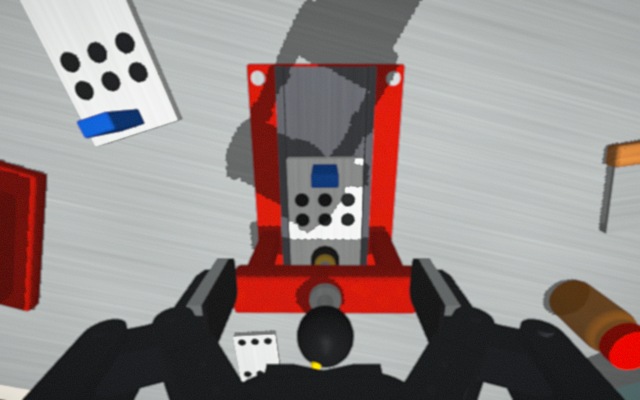

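The wrist picture shows the ball at about (326,336), the grip at (325,176) and the die clear. I refine the ball's xy from this view.

```bash
python3 - <<'E'
from h import *
C=cal("wrist");S=cal("scene");D=cal("side")
w=cv2.imread("pics/w3.png")
def fit(im,box,thr=45):
    x0,y0,x1,y1=box;g=im[y0:y1,x0:x1].max(2);m=(g<thr).astype(np.uint8)
    k,l,st,ce=cv2.connectedComponentsWithStats(m);i=1+np.argmax(st[1:,4])
    cs,_=cv2.findContours((l==i).astype(np.uint8),cv2.RETR_EXTERNAL,cv2.CHAIN_APPROX_NONE)
    c,r=cv2.minEnclosingCircle(cs[0]);return (c[0]+x0,c[1]+y0),r,st[i].tolist()
f=fit(w,(285,295,365,364));print("w",f)
s=fit(camera("scene"),(318,172,342,202),60);d=fit(camera("side"),(278,172,302,198),60);print(s,d)
for K,c in((C,f[0]),(C,(325.5,337)),(S,s[0]),(D,d[0])):print(plane(K,c,.185).round(4))
cv2.imwrite("pics/sc3.png",cv2.resize(camera("scene")[165:215,305:365],None,fx=10,fy=10,interpolation=cv2.INTER_CUBIC))
E
```

```text
w ((325.69321060180664, 335.147518157959), 29.698427200317383, [13, 11, 55, 58, 2384])
((330.77777767181396, 187.22222232818604), 7.007151126861572, [6, 10, 14, 13, 129]) ((290.0, 184.90625), 8.15539264678955, [5, 5, 15, 17, 158])
[0.5733 0.0142 0.185 ]
[0.575  0.0145 0.185 ]
[0.5821 0.0134 0.185 ]
[0.5766 0.0041 0.185 ]
```

```bash
python3 - <<'E'
from h import *
C=cal("wrist");D=cal("side")
for X in((.4125,-.1026,.016),(.3785,.0378,.016),(.58,.0128,.185),(.58,.0128,.207)):print(proj(C,X).round(1))
im=camera("side");hsv=cv2.cvtColor(im,cv2.COLOR_BGR2HSV);m=cv2.inRange(hsv,(105,120,40),(130,255,255))
k,_,st,ce=cv2.connectedComponentsWithStats(m)
for s,c in zip(st[1:],ce[1:]):
    if s[4]>30:print(s,c.round(1),plane(D,c,.078).round(4))
w=cv2.imread("pics/w3.png");cv2.imwrite("pics/w3c.png",cv2.resize(w[290:380,270:380],None,fx=6,fy=6))
cv2.imwrite("pics/si3.png",cv2.resize(im[165:275,210:340],None,fx=5,fy=5,interpolation=cv2.INTER_CUBIC))
E
```

```text
[252.2  81.9]
[388.5  81.7]
[321.1 344.3]
[321.1 368. ]
[377 214   5  10  38] [378.7 218.6] [ 0.8219 -0.083   0.078 ]
[257 218   7  15  79] [260.5 225. ] [ 0.4825 -0.014   0.078 ]
[277 271  12  23 217] [282.9 282.2] [ 0.4784 -0.2687  0.078 ]
```

View pics/w3c.png

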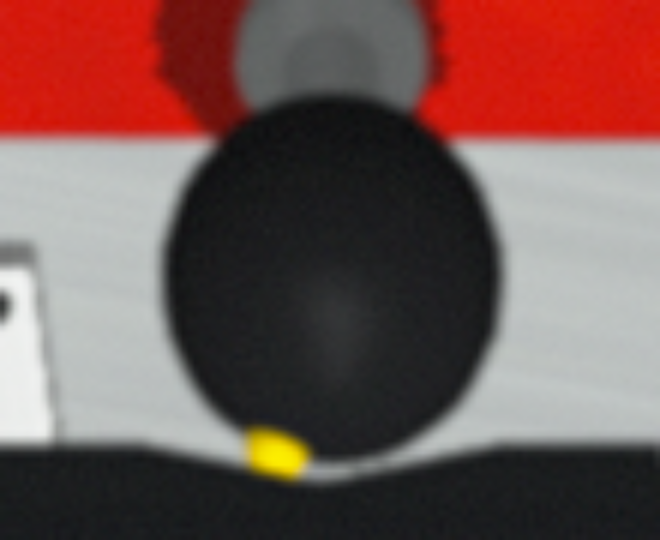

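View pics/si3.png

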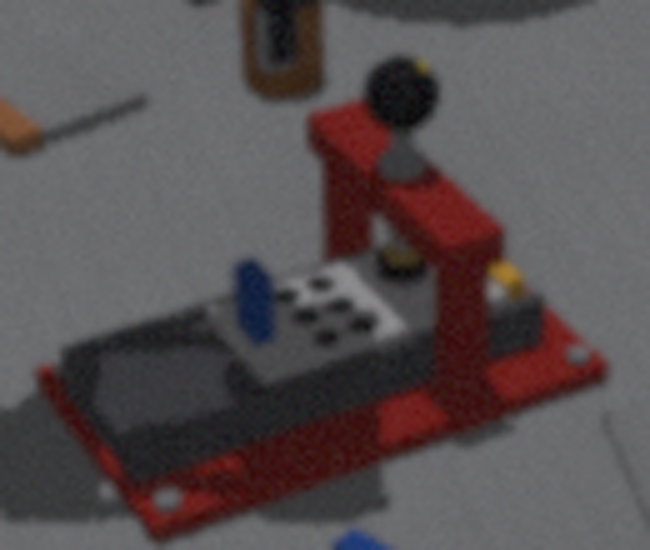

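The side crop shows the die home, with the ball at (290,183). The wrist calibration is off by about (+5,−4) px at the base screws. Corrected for that, the ball is at about (0.5795, 0.013), which agrees with the other views and with the felt home position. Moving over the ball.

```bash

python3 -m handwheel '{"xyz":[[0,0.001,0.01],[0,0,0.02],[0,0,0.02],[0,0,0.02],[0,0,0.015],[0,0,0.0095],[0,0,0],[0,0,0]],"spin":[0,0,0,0,0,0,0,0]}' 0.0854 30 >/dev/null;python3 st.py 0.5795 0.013 0.164
python3 - <<'E'
from h import *
cv2.imwrite("pics/w4.png",camera("wrist"))
E
```

```text
t 9.07 p [0.5765 0.0132 0.2409] yang 1.8063 q6 -1.993 F [-0.6   0.49 -0.42] T [-0.003 -0.    -0.031] op 0.0852
tool shift [ 0.0769 -0.001   0.003 ]
```

View pics/w4.png

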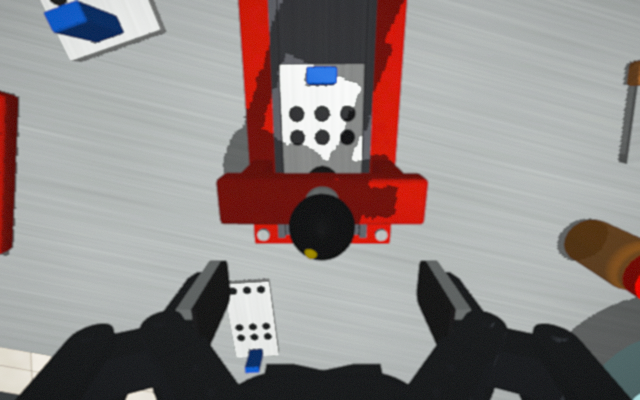

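```bash
python3 - <<'E'
from h import *
C=cal("wrist");w=cv2.imread("pics/w4.png")
g=w[180:270,280:370].max(2);m=((g<45)*255).astype(np.uint8);m=cv2.morphologyEx(m,cv2.MORPH_OPEN,np.ones((15,15)))
x,y,a,b=cv2.boundingRect(m);print(x+280,y+180,a,b)
p=np.array(sensors.get_obs()["position"])
print(proj(C,(p[0],p[1],.185)),proj(C,(.5795,.013,.185)),plane(C,(280+x+a/2,180+y+b/2),.185),proj(C,p))
for X in((.6743,-.0394,.016),(.6415,.1006,.016)):print(proj(C,X).round(1))
E
```

```text
291 195 62 62
[321.87743147 220.33706003] [320.65137639 224.6482972 ] [0.58022667 0.01408697 0.185     ] [321.75923484 262.56496971]
[261.9 232.6]
[378.9 233.2]
```

Wrist picture: the ball is at (322,226), giving about (0.5797, 0.0133), consistent with the other estimates. The open fingers straddle it. Descending to its widest part.

```bash

python3 -m handwheel '{"xyz":[[0,-0.0007,0.0032],[0.015,0,0],[0.02,0,0],[0.02,0,0],[0.015,0,0],[0.007,0,0],[0,0,0],[0,0,0]],"spin":[0,0,0,0,0,0,0,0]}' 0.0854 30 >/dev/null;python3 st.py 0.5797 0.0133 0.164
python3 - <<'E'
from h import *
cv2.imwrite("pics/sc5.png",cv2.resize(camera("scene")[150:220,290:380],None,fx=7,fy=7,interpolation=cv2.INTER_CUBIC))
cv2.imwrite("pics/si5.png",cv2.resize(camera("side")[140:220,240:340],None,fx=7,fy=7,interpolation=cv2.INTER_CUBIC))
E
```

```text
t 9.78 p [0.5804 0.013  0.1658] yang 1.8058 q6 -1.991 F [ 0.21 -0.55 -0.54] T [ 0.015 -0.006  0.059] op 0.0853
tool shift [ 0.0018  0.0004 -0.0006]
```

View pics/si5.png

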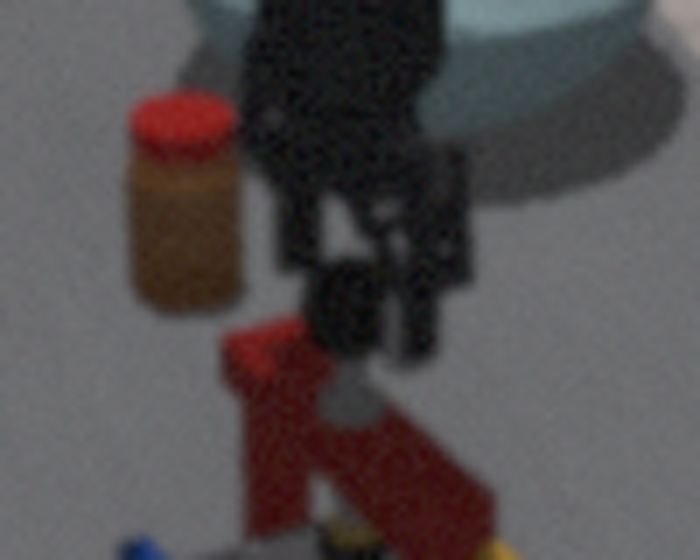

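The side crop shows the fingers straddling the ball at (345,300). A 1.8 mm correction, then close.

```bash

python3 -m handwheel '{"xyz":[[0.0018,0.0004,-0.0006],[0,0,0],[0,0,0],[0,0,0],[0,0,0],[0,0,0],[0,0,0],[0,0,0],[0,0,0]],"spin":[0,0,0,0,0,0,0,0,0]}' 0.03 40 >/dev/null;python3 st.py 0.5797 0.0133 0.164
python3 -m handwheel '{"xyz":[[0,0,0],[0,0,0]],"spin":[0,0]}' >/dev/null;python3 st.py
```

```text
t 10.63 p [0.58   0.013  0.1642] yang 1.806 q6 -1.991 F [-3.31 -0.71  5.05] T [-0.461  0.29   0.036] op 0.042
tool shift [ 0.0002  0.0003 -0.0003]
t 10.8 p [0.58   0.013  0.1642] yang 1.806 q6 -1.991 F [-3.27 -1.73  5.52] T [-0.415  0.26   0.079] op 0.0424
```

```bash

python3 - <<'E'
from h import *
w=camera("wrist");cv2.imwrite("pics/w6.png",cv2.resize(w[150:400,180:470],None,fx=2.5,fy=2.5,interpolation=cv2.INTER_CUBIC))
cv2.imwrite("pics/si6.png",cv2.resize(camera("side")[150:220,260:330],None,fx=8,fy=8,interpolation=cv2.INTER_CUBIC))
cv2.imwrite("pics/sc6.png",cv2.resize(camera("scene")[150:220,295:365],None,fx=8,fy=8,interpolation=cv2.INTER_CUBIC))
E
```

```text
(no output)
```

View pics/w6.png

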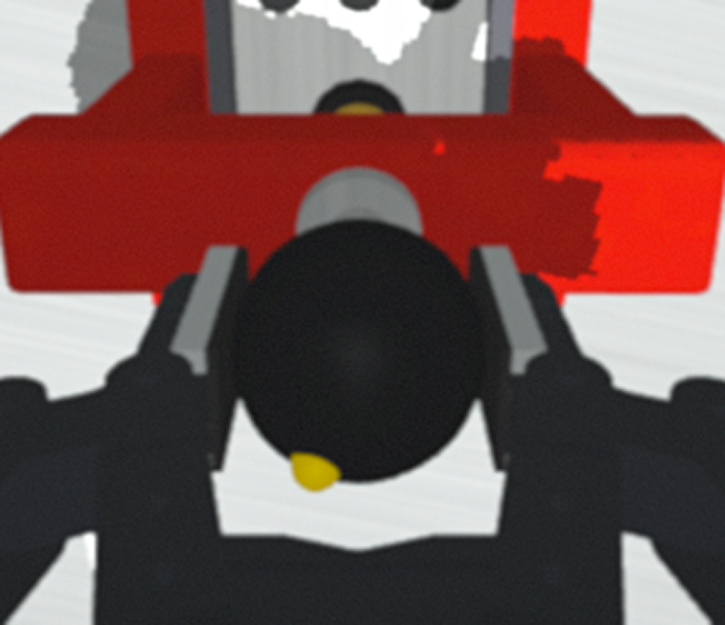

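View pics/si6.png

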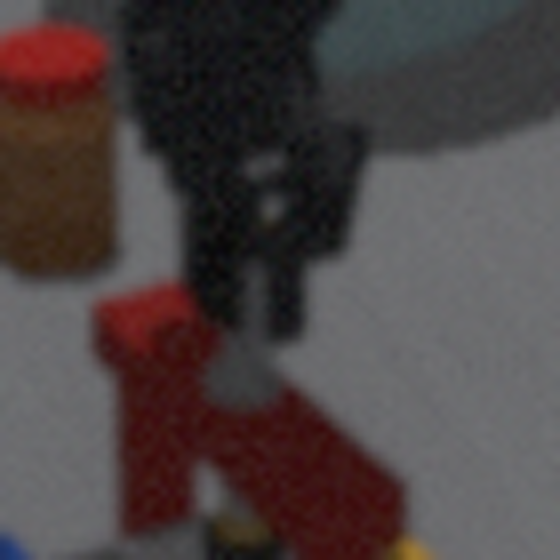

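View pics/sc6.png

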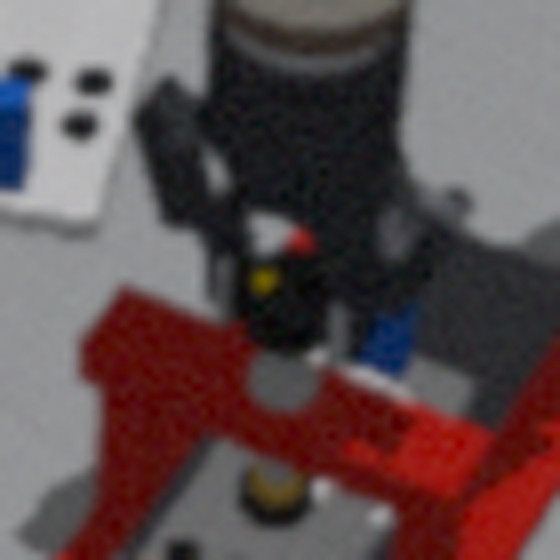

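The wrist crop shows the ball centred between the pads, with the contact near its equator. The dot is at (315,470) in the crop. I start turning clockwise (positive spin), watching torque and side force.

```bash

python3 -m handwheel '{"xyz":[[0,0,0],[0,0,0]],"spin":[0.1,0.1]}' >/dev/null;python3 st.py
python3 -m handwheel '{"xyz":[[0,0,0],[0,0,0]],"spin":[0.1,0.1]}' >/dev/null;python3 st.py
python3 -m handwheel '{"xyz":[[0,0,0],[0,0,0]],"spin":[0.1,0.1]}' >/dev/null;python3 st.py
python3 - <<'E'
from h import *
w=camera("wrist");cv2.imwrite("pics/w7.png",cv2.resize(w[150:400,180:470],None,fx=2,fy=2,interpolation=cv2.INTER_CUBIC))
E
```

```text
t 11.12 p [0.58   0.0131 0.1642] yang 1.6018 q6 -1.787 F [-2.66 -1.07  5.07] T [-0.34   0.345  0.116] op 0.0424
t 11.28 p [0.58   0.0132 0.1642] yang 1.4015 q6 -1.587 F [-0.81 -1.34  5.14] T [-0.286  0.337  0.208] op 0.0421
t 11.45 p [0.58   0.0132 0.1642] yang 1.2015 q6 -1.387 F [-0.85 -1.23  5.42] T [-0.265  0.346  0.119] op 0.0424
```

View pics/w7.png

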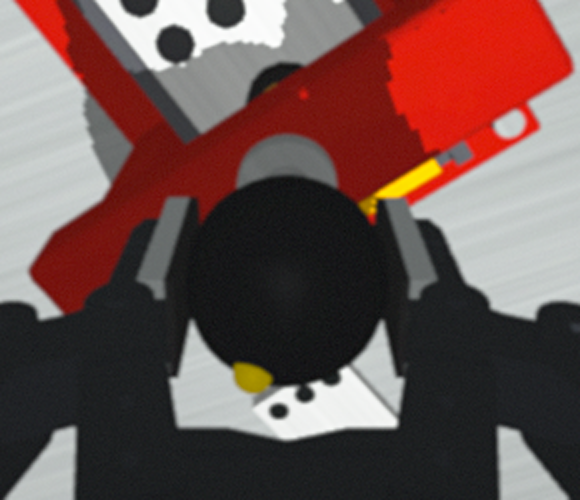

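The dot keeps its place relative to the gripper, so there is no slip. I continue in steps with averaged torque readings.

```bash
cat > av.py <<'E'
from h import *
import sys
n=int(sys.argv[1]) if len(sys.argv)>1 else 8
T=[];F=[]
for i in range(n):
    camera("wrist");o=sensors.get_obs();T.append(o["wrist_torque"]);F.append(o["contact_force"])
T=np.array(T);R=np.array(o["tool_rot"]);y=np.arctan2(R[1,1],R[0,1])
turn=(1.806-y)%(2*np.pi)
s="t %.2f turn %.3f q6 %.3f Tz %.4f +-%.4f F %s op %.4f"%(o["time_s"],turn,o["joint_pos"][5],T[:,2].mean(),T[:,2].std()/n**.5,np.mean(F,0).round(1),o["opening"])
print(s);open("log.txt","a").write(s+"\n")
E
python3 av.py
python3 -m handwheel '{"xyz":[[0,0,0],[0,0,0],[0,0,0]],"spin":[0.05,0.05,0.05]}' >/dev/null;python3 av.py
python3 -m handwheel '{"xyz":[[0,0,0],[0,0,0],[0,0,0]],"spin":[0.05,0.05,0.05]}' >/dev/null;python3 av.py
python3 -m handwheel '{"xyz":[[0,0,0],[0,0,0],[0,0,0]],"spin":[0.05,0.05,0.05]}' >/dev/null;python3 av.py
```

```text
t 11.90 turn 0.600 q6 -1.391 Tz -0.1633 +-0.0062 F [-2.  -1.2  5.4] op 0.0419
t 12.55 turn 0.750 q6 -1.241 Tz -0.1970 +-0.0135 F [-1.9 -0.7  5.6] op 0.0423
t 13.20 turn 0.900 q6 -1.091 Tz -0.1646 +-0.0101 F [-1.8 -0.5  5.5] op 0.0420
t 13.85 turn 1.050 q6 -0.941 Tz -0.1834 +-0.0062 F [-1.4 -0.4  5.2] op 0.0421
```

```bash
sed -i 's/^T=\[\];F=\[\]/T=[];F=[];m0=sensors.get_obs()["wrist_torque"][2]/; s/^s="t/s="mov %.3f "%m0+"t/' av.py
python3 -m handwheel '{"xyz":[[0,0,0],[0,0,0],[0,0,0]],"spin":[0.05,0.05,0.05]}' >/dev/null;python3 av.py
python3 -m handwheel '{"xyz":[[0,0,0],[0,0,0],[0,0,0]],"spin":[0.05,0.05,0.05]}' >/dev/null;python3 av.py
```

```text
mov 0.197 t 14.50 turn 1.200 q6 -0.791 Tz -0.1851 +-0.0105 F [-0.9 -0.3  5.9] op 0.0421
mov 0.154 t 15.15 turn 1.350 q6 -0.641 Tz -0.1795 +-0.0154 F [-0.9 -0.3  5.1] op 0.0421
```

```bash

python3 -m handwheel '{"xyz":[[0,0,0],[0,0,0],[0,0,0]],"spin":[0.05,0.05,0.05]}' >/dev/null;python3 av.py
python3 -m handwheel '{"xyz":[[0,0,0],[0,0,0],[0,0,0]],"spin":[0.05,0.05,0.05]}' >/dev/null;python3 av.py
python3 - <<'E'
from h import *
cv2.imwrite("pics/sc8.png",cv2.resize(camera("scene")[170:250,290:380],None,fx=7,fy=7,interpolation=cv2.INTER_CUBIC))
cv2.imwrite("pics/si8.png",cv2.resize(camera("side")[180:240,260:330],None,fx=8,fy=8,interpolation=cv2.INTER_CUBIC))
E
```

```text
mov 0.147 t 15.80 turn 1.500 q6 -0.491 Tz -0.1794 +-0.0129 F [-0.4 -0.5  5. ] op 0.0420
mov 0.170 t 16.45 turn 1.650 q6 -0.342 Tz -0.1584 +-0.0087 F [-0.2 -0.1  5.4] op 0.0417
```

View pics/si8.png

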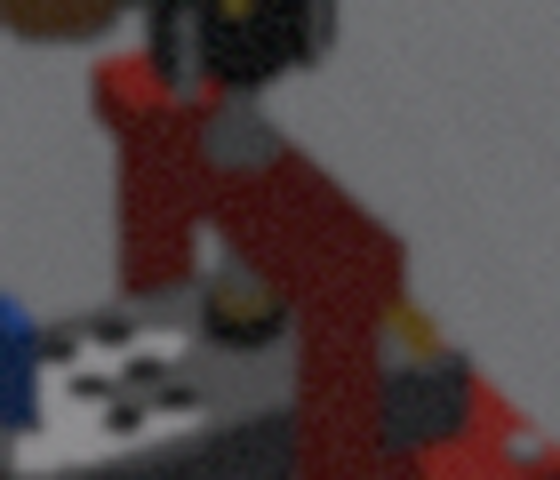

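View pics/sc8.png

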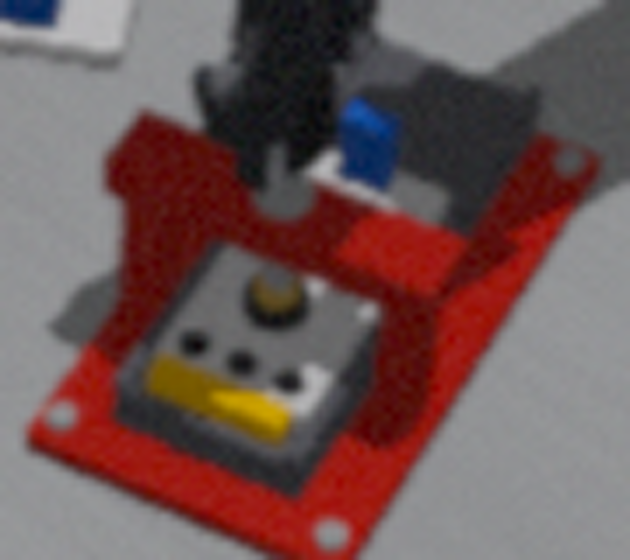

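The die is still against the stop and the foot is near the plate. There is no torque rise yet (baseline at rest about −0.176, moving about +0.167). Smaller steps from here.

```bash

python3 -m handwheel '{"xyz":[[0,0,0],[0,0,0]],"spin":[0.05,0.05]}' >/dev/null;python3 av.py 10
python3 -m handwheel '{"xyz":[[0,0,0],[0,0,0]],"spin":[0.05,0.05]}' >/dev/null;python3 av.py 10
```

```text
mov 0.200 t 17.22 turn 1.750 q6 -0.242 Tz -0.1666 +-0.0101 F [-0.2 -0.4  5.3] op 0.0423
mov 0.180 t 17.88 turn 1.850 q6 -0.142 Tz -0.1862 +-0.0094 F [ 0.1 -0.3  5.1] op 0.0419
```

```bash

python3 -m handwheel '{"xyz":[[0,0,0],[0,0,0]],"spin":[0.05,0.05]}' >/dev/null;python3 av.py 10
python3 -m handwheel '{"xyz":[[0,0,0],[0,0,0]],"spin":[0.05,0.05]}' >/dev/null;python3 av.py 10
```

```text
mov 0.172 t 18.55 turn 1.949 q6 -0.042 Tz -0.1718 +-0.0068 F [ 0.7 -0.1  5.2] op 0.0418
mov 0.196 t 19.22 turn 2.049 q6 0.058 Tz -0.1736 +-0.0142 F [0.5 0.1 5.1] op 0.0419
```

```bash

python3 -m handwheel '{"xyz":[[0,0,0],[0,0,0]],"spin":[0.05,0.05]}' >/dev/null;python3 av.py 10
python3 -m handwheel '{"xyz":[[0,0,0],[0,0,0]],"spin":[0.05,0.05]}' >/dev/null;python3 av.py 10
```

```text
mov 0.193 t 19.88 turn 2.149 q6 0.157 Tz -0.1646 +-0.0095 F [ 0.9 -0.1  5.3] op 0.0418
mov 0.214 t 20.55 turn 2.249 q6 0.257 Tz -0.1663 +-0.0120 F [ 0.5 -0.1  5.3] op 0.0420
```

```bash

python3 -m handwheel '{"xyz":[[0,0,0],[0,0,0]],"spin":[0.05,0.05]}' >/dev/null;python3 av.py 10
python3 -m handwheel '{"xyz":[[0,0,0],[0,0,0]],"spin":[0.05,0.05]}' >/dev/null;python3 av.py 10
```

```text
mov 0.169 t 21.22 turn 2.348 q6 0.357 Tz -0.1758 +-0.0120 F [ 1.  -0.2  5.3] op 0.0420
mov 0.145 t 21.88 turn 2.448 q6 0.457 Tz -0.1564 +-0.0131 F [ 1.2 -0.3  5.2] op 0.0420
```

```bash

python3 -m handwheel '{"xyz":[[0,0,0],[0,0,0]],"spin":[0.05,0.05]}' >/dev/null;python3 av.py 12
python3 -m handwheel '{"xyz":[[0,0,0],[0,0,0]],"spin":[0.05,0.05]}' >/dev/null;python3 av.py 12
```

```text
mov 0.178 t 22.65 turn 2.548 q6 0.556 Tz -0.1392 +-0.0090 F [ 1.5 -0.2  5.1] op 0.0419
mov 0.202 t 23.42 turn 2.648 q6 0.656 Tz -0.1155 +-0.0091 F [ 1.7 -0.3  5. ] op 0.0422
```

The resting torque is starting to rise. I confirm the slope.

```bash

python3 -m handwheel '{"xyz":[[0,0,0]],"spin":[0.05]}' >/dev/null;python3 av.py 14
python3 - <<'E'
import re,numpy as np
from scipy.optimize import curve_fit
a=np.array([[float(x) for x in re.search(r"turn (\S+) .*Tz (\S+) ",l).groups()] for l in open("log.txt")])
f=lambda x,b,c:b+.26*np.maximum(0,x-c)
p,C=curve_fit(f,a[:,0],a[:,1],[-.175,2.45]);print(p,np.sqrt(np.diag(C)),(a[:,1]-f(a[:,0],*p)).round(3)[-8:])
E
```

```text
mov 0.222 t 24.20 turn 2.698 q6 0.706 Tz -0.0960 +-0.0124 F [ 1.6 -0.2  5.1] op 0.0417
[-0.17437333  2.40242949] [0.00256319 0.02148594] [ 0.001  0.01   0.008 -0.001  0.006 -0.003 -0.005  0.002]
```

```bash

python3 -m handwheel '{"xyz":[[0,0,0]],"spin":[0.045]}' >/dev/null;python3 av.py 14
python3 - <<'E'
import re,numpy as np
from scipy.optimize import curve_fit
from h import *
a=np.array([[float(x) for x in re.search(r"turn (\S+) .*Tz (\S+) ",l).groups()] for l in open("log.txt")])
f=lambda x,b,c:b+.26*np.maximum(0,x-c)
p,C=curve_fit(f,a[:,0],a[:,1],[-.175,2.45]);print(p,np.sqrt(np.diag(C)),(a[:,1]-f(a[:,0],*p)).round(3)[-8:])
w=camera("wrist");cv2.imwrite("pics/w9.png",cv2.resize(w[150:400,180:470],None,fx=2,fy=2,interpolation=cv2.INTER_CUBIC))
E
```

```text
mov 0.271 t 24.98 turn 2.743 q6 0.751 Tz -0.0971 +-0.0098 F [ 2.  -0.3  5.4] op 0.0426
[-0.17437333  2.41110256] [0.00256547 0.01973436] [ 0.01   0.008 -0.001  0.008 -0.    -0.003  0.004 -0.009]
```

View pics/w9.png

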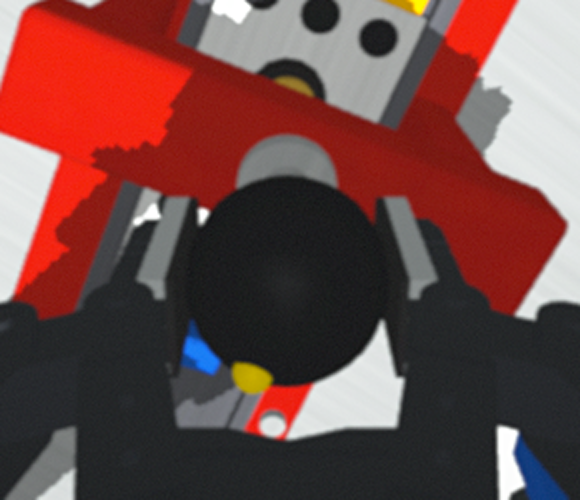

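No slip: the dot is still at (252,378). The knob is about 0.33 rad past first touch. Releasing and backing up.

```bash

python3 -m handwheel '{"xyz":[[0,0,0],[0,0,0],[0,0,0],[0,0,0],[0,0,0],[0,0,0]],"spin":[0,0,0,0,0,0]}' 0.0854 >/dev/null;python3 st.py
python3 -m handwheel '{"xyz":[[-0.01,0,0],[-0.02,0,0],[-0.025,0,0],[-0.025,0,0],[-0.02,0,0],[-0.01,0,0],[0,0,0],[0,0,0]],"spin":[0,0,0,0,0,0,0,0]}' >/dev/null;python3 st.py
python3 - <<'E'
from h import *
w=camera("wrist");cv2.imwrite("pics/w10.png",w)
cv2.imwrite("pics/sc10.png",cv2.resize(camera("scene")[170:250,290:380],None,fx=7,fy=7,interpolation=cv2.INTER_CUBIC))
E
```

```text
t 25.53 p [0.5795 0.0134 0.1632] yang -0.9387 q6 0.754 F [-0.04  0.4  -0.25] T [ 0.024 -0.024 -0.004] op 0.0853
t 26.2 p [0.5797 0.0134 0.2735] yang -0.9389 q6 0.754 F [-0.19 -0.46  0.71] T [-0.034 -0.005  0.017] op 0.0853
```

View pics/w10.png

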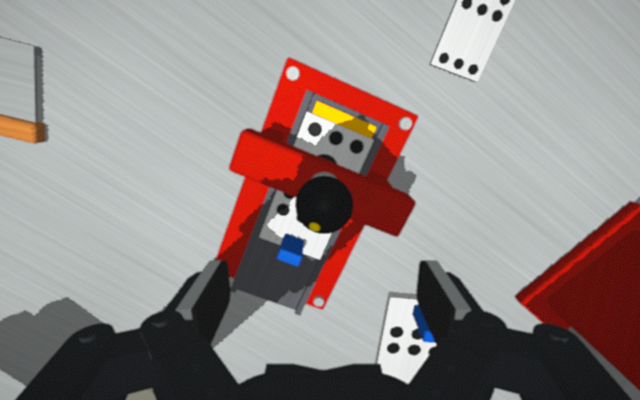

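View pics/sc10.png

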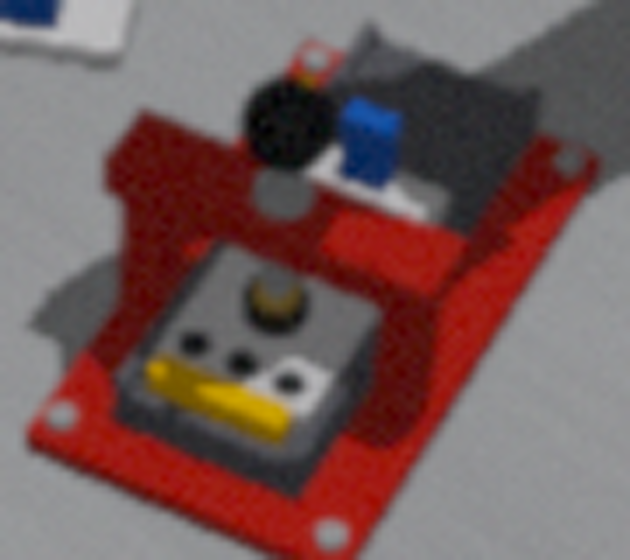

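The scene crop shows the die against the stop and the foot on the plate. In the wrist view the dot is in the same place relative to the tool as at the start, so the knob did not slip or spring back. The gripper is clear. Handing in.

```bash
python3 -c "
from plant import ticket;print(ticket.finish_job())"
```

```text
the job is handed in; nothing more can be done
None
```

I slid the middle-sized die by its blue grip until it stalled against the yellow end stop, at up to about 12 N along the slide. I then turned the ball knob 2.74 rad clockwise, let go and handed the job in at about 26 s.

**Clamping:** The resting torque began to rise at about 2.41 ± 0.02 rad of turning, which I took as first touch. The knob was left about 0.33 rad past that, with a load of roughly 0.08 N m above the drag.

**Last checks:**
- The die lies against the stop and the foot is on the plate.
- The knob's yellow dot kept its place relative to the gripper, so it neither slipped nor sprang back.
- The gripper is clear and reads no force.
- I never touched the scale, jar or scraper.

**Disagreements:**
- The wrist camera's calibration was a few pixels off at the base screws, so I corrected for it using the other views.
- The opening read 42 mm on the 44 mm ball, but it held without slipping.

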